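# Slide a brass blank under the leaf spring of a sprung jig

## Task

Load the brass blank into the sprung marking-out jig: with your fingertips on the blue film at its rear, press the blank down hard against the sprung platen and, keeping it pressed, slide it along the channel, under the crossbar and its blued leaf spring, until its front edge is fully home against the end stop. Then take your hand away, so that the jig holds the blank by itself. Do not lift or tip the blank, and leave the other things on the bench where they are.

Things in the scene. Friction and masses are not known exactly. Their poses are not given: they have to be found in the camera images.
- jig: jig fixed to the bench: aluminium base 250 x 104 x 10 mm, channel 53 mm wide between dark steel rails 15 mm wide, rail tops 29 mm above the bench. Origin: centre of the base's underside, z = 0. x axis: feed direction along the channel, from its open end (x = -125 mm) to the crossbar (45 to 57 mm), leaf spring (57 to 106 mm) and stop (face at 110 mm); z up. It stands turned: read its orientation.
- blank: brass blank 120 x 50 x 4 mm, 0.2 kg, long side along the channel, loose on the platen. Matt blue film on the rear 53 mm of its top grips fingertips (friction drives it); bare brass is slippery. Origin: centre of its underside; x as the jig's. Start: top 30 mm above the bench, front edge 10 to 35 mm before the crossbar. Home: origin at the jig's x = 50 mm, rear 55 mm open before the crossbar.
- platen (a joint): how far the sprung platen under the blank is pressed, m: 0 up, 0.009 at the bottom; it sinks straight without tilting. Pressing the blank takes about 6 N to start, 11 N at 4 mm, 13 N at 6 mm, 17 N at the bottom. Once the blank is home and let go it rises against the crossbar and the platen stays about 0.004 down.
- leaf (a joint): angle, rad, by which the blued spring-steel leaf (26 mm wide, sloping down from the crossbar towards the stop) is bent up: 0 free, about 0.16 when it rides on the blank held in the jig. It bears on the blank with some 2 to 6 N.
- crossbar (a point): middle of the lower edge of the crossbar's entry face, 26 mm above the bench: the blank at rest is 4 mm too high and passes under only while pressed more than 4 mm down (5 to 7 mm is best). The steel bar spans the channel; its top is 34 mm, its screw heads 41 mm above the bench. Fingers set 25 to 35 mm from the blank's rear edge stay clear of it.
- stop_face (a point): middle of the end stop's face, 26 mm above the bench (the stop is 30 mm tall); the blank's front edge ends against it
- offcut: brass offcut, 56 x 40 x 3 mm with a round hole, flat on the bench left of the jig; to be left alone
- nickel_plate: pale nickel plate, 80 x 40 x 4 mm, flat on the bench right of the jig; to be left alone
- loupe: black eye loupe, 33 mm across, 34 mm tall, standing on the bench right of the jig; to be left alone
- findings_jar: small jar with red cap, 52 mm across, 62 mm tall, at the left; to be left alone
- saw_frame: piercing saw with wooden handle, lying flat at the left, about 280 x 100 x 28 mm; to be left alone
- file: flat steel file, 195 x 16 x 5 mm, lying at the right; to be left alone
- rule: steel rule, 220 x 24 x 1.5 mm, lying at the right; to be left alone
- hammer: hammer, 220 mm long, lying at the right; to be left alone
There are look-alikes about, which are no part of the job. What is shaped like the blank but black or green is not meant.

How it is judged:
By the outcome, as a careful person would: the job done as asked, in the order asked, and still so for the second after the job is handed in, with the robot touching nothing.
It also fails if it takes over 35 s, if anything falls off the work surface, if the arm or the gripper's body presses on something with over 40 N, if the wrist force passes 120 N, or if a joint passes its speed limit or range.

## Robot

A 6-joint arm with a two-finger parallel gripper is mounted at the origin on the work surface. World frame = base frame: x ahead of the robot, y to its left, z up, the work surface at z = 0. Lengths are in m, angles in degrees, forces in N, time in s.
With the tool pointing down it reaches from about 0.4 to 0.825 m from the base axis. Payload 7 kg.
Tool frame: the origin (TCP) lies midway between the tips of the shut fingers; the grasp point (between the pads) lies 19 mm behind it (ctrl.hold_point_z is the distance from the TCP to the grasp point, in m); z points along the fingers, y is the line along which they close (so a half turn about z gives the same grasp; the last joint's range is limited). The gripper opens to 88 mm and grips with 3 to 60 N. Pads are 19 mm wide; open, the fingers measure 130 mm over their backs; the gripper's body (78 mm by 193 mm) begins 47 mm behind the grasp point.
Start: joints at [-49.555, 20.546, 0.682, 0, -70.136, -16.507], TCP at [0.274, -0.617, 0.227] pointing down, gripper open.
Joint ranges: [-176.03, 176.03], [-82.01, 121.73], [-58.28, 71.71], [-173.87, 95.51], [-174.79, -0.11], [-173.66, 173.66]. Speed limits (degrees/s): [136.94, 136.94, 172.46, 180, 180, 180].

## Interface

Orientations are given as [roll, pitch, yaw] about the fixed x, y, z axes, in that order (R = Rz(yaw) Ry(pitch) Rx(roll)).
In Python, from plant import ctrl gives the robot as it stands.
- The arm moves only by the tool apply_moves, never from a script. Its argument "deltas" is a list of rows, each an object with "fingers": the finger opening in mm, from 0 to 87.6; "delta_pos": the shift along the tool's x, y, z in mm, a list of three; "angular": the turn, a rotation vector about the tool's x, y, z in degrees, a list of three. A call has 1 to 10 rows; each row is the pose to reach, as a shift and turn from the pose commanded when the call began, along the tool's axes at that moment; what a row does not reach only later rows make up. A row lasts 1/10 s, in which the tool goes at most 50 mm and 8.59 degrees, less where a joint would pass 70% of its speed; a pose out of reach is approached as far as the arm can. A call with a gripper value outside its range is refused whole. The fingers move at their own pace and stop on an object; the grip force is fixed at half the most. Time passes only in rows, so rows that repeat a pose let the fingers close. It gives the time, the measured TCP pose, the force, the opening and the grip force at its end, in the units of the state.
- ctrl.get_obs(): the state, without advancing time (a new reading comes with each control period).
- ctrl.snapshot(name): name is "scene" or "top" or "wrist"; returns the picture (480x640x3 uint8, red, green, blue); there is no depth.
- ctrl.camera_params(name): a dict with "fx", "fy", "cx", "cy" (pixels), "cam_to_world" (4x4, takes a point from camera to world coordinates); the wrist camera has in their place "mount" (4x4, takes a point from camera to tool coordinates, whose origin is the TCP and whose axes are the flange's). Camera axes: x right, y up, looking along -z (the intrinsics and any distortion apply to the point x, -y, -z); pixel columns grow to the right and rows downward; lengths in m; the calibration is good to about 2 mm. The wrist camera is an equidistant fisheye: a pixel r from the principal point sees the ray r / f radians off the axis. A picture is of the moment at which its call begins: read the wrist's pose just before it. camera_params takes no time and is no camera call.
- ctrl.close_job(): hands the job in; it is judged then, once.
The state is a dict: "clock": time; "joint_pos": joint angles; "qvel": joint speeds; "tau": joint torques, N m; "tool_pos": TCP position; "orientation": TCP orientation; "force": force on the tool from outside, world axes, zero at the start; "moment": the same for the moment, N m; "opening": finger opening in m; "gripper_force": force on a finger pad.
Only numpy, scipy, OpenCV 4.12 (cv2) and the standard library are available. Lean on these libraries where they do the work, as an engineer would, in place of code of your own. Each camera call takes 0.05 s, during which the arm holds its last target. There are 200 camera calls.

## Working session

There is one attempt and no reset: what is moved stays moved. The work goes in short steps, Python scripts to look and compute and a tool call to move; the robot and the scene stay as the last step left them, time stands still between calls to the robot, and variables do not carry over. Pictures are saved under pics/ and viewed, at most 10 in all, crops included, and the job is handed in when it is done.

Besides the shell and the picture viewer there is one more tool, called after ">>>" as name(argument=value, ...) on one line, values as JSON. apply_moves: Moves the arm, as the interface text tells. Its arguments: {"type":"object","properties":{"deltas":{"type":"array"}},"required":["deltas"]}

```bash
mkdir -p pics; python3 - <<'E'
from plant import ctrl
import cv2,json
o=ctrl.get_obs(); print(o)
for n in("top","scene"):
    im=ctrl.snapshot(n); cv2.imwrite(f"pics/{n}0.png",im[:,:,::-1]); p=ctrl.camera_params(n); print(n,p)
print(ctrl.camera_params("wrist"))
E
```

```text
{'clock': 0.0, 'joint_pos': array([-4.95550594e+01,  2.05906234e+01,  6.33647343e-01, -1.96338745e-02,
       -7.01367396e+01, -1.65084388e+01]), 'qvel': array([-0.14620861, -0.06089803,  0.0279982 ,  0.02027282,  0.04800869,
        0.01446404]), 'tau': array([-1.54287100e-03, -5.82713413e+01,  2.93057227e+01,  6.99752927e+00,
        6.93239534e-03, -1.30689054e-04]), 'tool_pos': array([ 0.27364958, -0.61649933,  0.22563243]), 'orientation': array([ 1.79904902e+02, -8.93610449e-03, -1.56070177e+02]), 'force': array([-0.05381386,  0.02586909,  0.4801996 ]), 'moment': array([ 0.00205233, -0.00629851,  0.00597358]), 'gripper_force': 0.0, 'opening': 0.08753778986724188}
top {'fx': 539.4026307467477, 'fy': 539.4026307467477, 'cx': 327.10806318726867, 'cy': 242.3534107656576, 'cam_to_world': array([[-1.13307146e-03,  9.88077420e-01, -1.53953654e-01,
         3.43689396e-01],
       [-9.99772321e-01,  2.16110784e-03,  2.12281764e-02,
         1.18022026e-02],
       [ 2.13077923e-02,  1.53942655e-01,  9.87850007e-01,
         1.35194586e+00],
       [ 0.00000000e+00,  0.00000000e+00,  0.0
[... 165 characters left out ...]
rray([[ 0.87712356, -0.28127007,  0.3892832 ,  0.91004193],
       [ 0.4802525 ,  0.50788238, -0.71513148, -0.71574819],
       [ 0.00343501,  0.81421289,  0.58055625,  0.62317682],
       [ 0.        ,  0.        ,  0.        ,  1.        ]])}
{'fx': 371.64829954431775, 'fy': 371.64829954431775, 'cx': 322.20475441580334, 'cy': 234.05561114032565, 'mount': array([[-6.09817253e-04,  9.61171837e-01,  2.75949866e-01,
         7.43403733e-02],
       [ 9.99999729e-01,  4.72012590e-04,  5.65797990e-04,
         1.02205334e-03],
       [ 4.13577282e-04,  2.75950136e-01, -9.61171864e-01,
        -1.57735289e-01],
       [ 0.00000000e+00,  0.00000000e+00,  0.00000000e+00,
         1.00000000e+00]])}
```

View pics/top0.png

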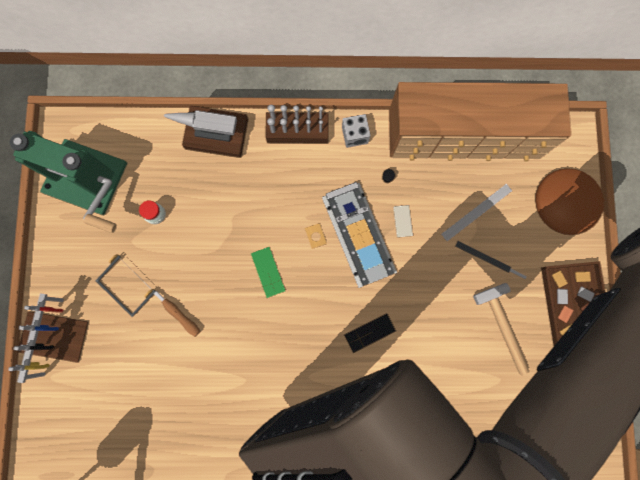

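View pics/scene0.png

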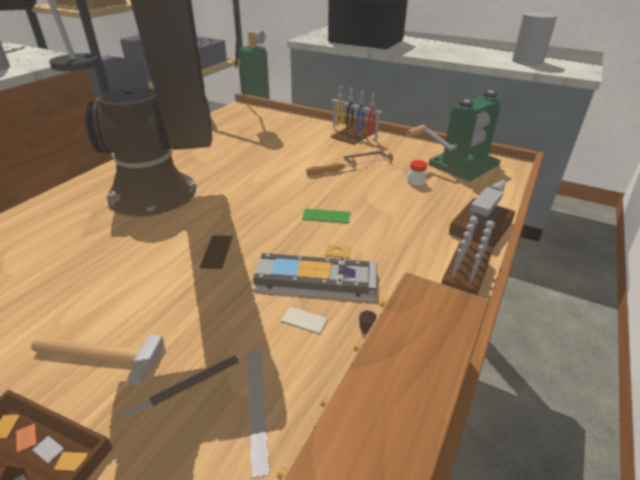

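In the top picture, the jig is at about (360,232), with its stop at the upper left (345,190) and its open end at the lower right (378,280). The blank is brass at (359,234) with blue film at (369,257). Things that could be mistaken for it: green plate (268,272), black plate (370,333), offcut (316,235), nickel plate (403,221) and tray pieces (575,295). I choose the brass one with blue film in the jig.

```bash
cat > h.py <<'E'
import numpy as np,cv2
from plant import ctrl
def ray(n,uv,z):
    p=ctrl.camera_params(n);T=p["cam_to_world"]
    uv=np.atleast_2d(np.asarray(uv,float))
    d=np.c_[(uv[:,0]-p["cx"])/p["fx"],-(uv[:,1]-p["cy"])/p["fy"],-np.ones(len(uv))]@T[:3,:3].T
    return T[:3,3]+d*((z-T[2,3])/d[:,2])[:,None]
E
python3 - <<'E'
from h import *
im=cv2.imread("pics/top0.png"); hsv=cv2.cvtColor(im,cv2.COLOR_BGR2HSV)
cv2.imwrite("pics/crop.png",cv2.resize(im[172:295,300:430],None,fx=4.5,fy=4.5,interpolation=cv2.INTER_CUBIC))
roi=np.zeros(im.shape[:2],np.uint8);cv2.fillPoly(roi,[np.array([[322,195],[358,182],[396,272],[362,286]])],255)
for nm,lo,hi in(("film",(90,90,150),(115,255,255)),("brass",(12,120,180),(25,255,255))):
    m=cv2.inRange(hsv,lo,hi)&roi
    pts=np.argwhere(m)[:,::-1]
    W=ray("top",pts,.03)[:,:2]
    r=cv2.minAreaRect((W*1000).astype(np.float32)); print(nm,len(pts),r,W.mean(0),cv2.boxPoints(r).round(1).tolist())
E
```

```text
film 366 ((515.3599853515625, -121.5455322265625), (47.95967102050781, 47.90766906738281), 21.81780242919922) [ 0.51544115 -0.12153731] [[484.20001220703125, -108.19999694824219], [502.0, -152.6999969482422], [546.5, -134.89999389648438], [528.7000122070312, -90.4000015258789]]
brass 493 ((571.3536987304688, -99.13448333740234), (63.98738098144531, 48.845699310302734), 21.18073844909668) [ 0.57112254 -0.09876187] [[532.7000122070312, -87.9000015258789], [550.2999877929688, -133.5], [610.0, -110.30000305175781], [592.4000244140625, -64.80000305175781]]
```

View pics/crop.png

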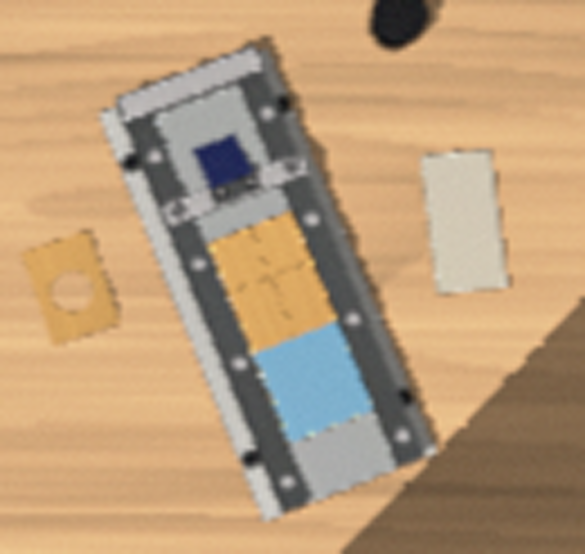

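The crop confirms it: brass at crop (275,285), blue film (315,380), both between the dark rails. The crossbar screws are at (178,208) and (291,165), and the stop is at the top.

```bash
cat >> h.py <<'E'
from scipy.spatial.transform import Rotation as Ro
def go(target,yaw):
    o=ctrl.get_obs();R=Ro.from_euler('xyz',o["orientation"],degrees=True)
    Rt=Ro.from_euler('xyz',[180,0,yaw],degrees=True)
    print("pos",o["tool_pos"].round(4),"rpy",o["orientation"].round(2),"F",o["force"].round(1))
    print("delta mm",(R.inv().apply(np.array(target)-o["tool_pos"])*1000).round(1),"rotvec",(R.inv()*Rt).as_rotvec(degrees=True).round(2))
E
python3 - <<'E'
from h import *
c=lambda a:np.array(a)/4.5+[300,172]
L=ray("top",c([(198,264),(240,363),(288,481)]),.030)[:,:2];R=ray("top",c([(311,219),(352,318),(402,435)]),.030)[:,:2]
for a in(L,R): d=a[2]-a[0]; print("yaw",np.degrees(np.arctan2(-d[1],-d[0])))
for l,r in zip(L,R): d=l-r; print("yaw across",np.degrees(np.arctan2(d[1],d[0]))-90,"mid",(l+r)/2)
cb=ray("top",c([(178,208),(291,165)]),.041)[:,:2];print("crossbar mid",cb.mean(0))
bk=np.array([.5465,-.1088]);u=np.array([np.cos(np.radians(22)),np.sin(np.radians(22))]);n=np.array([-u[1],u[0]])
print("front edge to crossbar mid-6:",(cb.mean(0)-bk)@u-60-6, "lat blank vs crossbar",(cb.mean(0)-bk)@n)
for l,r in zip(L,R): print("lat rails",((l+r)/2-bk)@n)
p=bk-.030*u; print("press",p); go([*p,.10],-158)
E
```

```text
yaw 21.962360586153665
yaw 21.890768396717895
yaw across 22.083589215452932 mid [ 0.59204742 -0.09022904]
yaw across 22.061256148925665 mid [ 0.53660439 -0.11260964]
yaw across 21.913077779577407 mid [ 0.47165729 -0.13869035]
crossbar mid [ 0.62081711 -0.07861988]
front edge to crossbar mid-6: -65.91978870233963 lat blank vs crossbar 0.00014284460941794936
lat rails 0.00015632695410797043
lat rails 0.0001747253741120809
lat rails 0.0003227252168250269
press [ 0.51868448 -0.1200382 ]
pos [ 0.2737 -0.6166  0.2257] rpy [ 1.7991e+02 -1.0000e-02 -1.5607e+02] F [-0.1 -0.1 -0.1]
delta mm [-425.4  354.3  126.2] rotvec [ 0.09 -0.01  1.93]
```

>>> apply_moves(deltas=[{"fingers": 0, "delta_pos": [-38, 32, 0], "angular": [0, 0, 0]}, {"fingers": 0, "delta_pos": [-425, 354, 60], "angular": [0, 0, 1.9]}, {"fingers": 0, "delta_pos": [-425, 354, 60], "angular": [0, 0, 1.9]}, {"fingers": 0, "delta_pos": [-425, 354, 60], "angular": [0, 0, 1.9]}, {"fingers": 0, "delta_pos": [-425, 354, 60], "angular": [0, 0, 1.9]}, {"fingers": 0, "delta_pos": [-425, 354, 60], "angular": [0, 0, 1.9]}, {"fingers": 0, "delta_pos": [-425, 354, 60], "angular": [0, 0, 1.9]}, {"fingers": 0, "delta_pos": [-425, 354, 60], "angular": [0, 0, 1.9]}, {"fingers": 0, "delta_pos": [-425, 354, 60], "angular": [0, 0, 1.9]}, {"fingers": 0, "delta_pos": [-425, 354, 60], "angular": [0, 0, 1.9]}])

```text
clock: 1.1
tool_pos: [0.494, -0.1697, 0.1731]
orientation: [180.0, 0.0, -158.0]
force: [0.1, -0.9, 0.7]
opening: 0.0131
gripper_force: 0.0
```

```bash
python3 - <<'E'
from h import *
go([.5187,-.1200,.05],-158)
E
```

```text
pos [ 0.494  -0.1697  0.1731] rpy [ 1.8000e+02  1.0000e-02 -1.5796e+02] F [ 0.1 -0.9  0.7]
delta mm [-41.6  36.7 123.1] rotvec [0.   0.01 0.04]
```

>>> apply_moves(deltas=[{"fingers": 0, "delta_pos": [-20, 18, 20], "angular": [0, 0, 0]}, {"fingers": 0, "delta_pos": [-41.5, 36.5, 50], "angular": [0, 0, 0]}, {"fingers": 0, "delta_pos": [-41.5, 36.5, 83], "angular": [0, 0, 0]}, {"fingers": 0, "delta_pos": [-41.5, 36.5, 83], "angular": [0, 0, 0]}, {"fingers": 0, "delta_pos": [-41.5, 36.5, 83], "angular": [0, 0, 0]}])

```text
clock: 1.6
tool_pos: [0.518, -0.1225, 0.0904]
orientation: [180.0, -0.1, -157.9]
force: [1.2, -0.5, 0.7]
opening: 0.0003
gripper_force: 0.0
```

```bash
python3 - <<'E'
from h import *
go([.5187,-.1200,.035],-158)
cv2.imwrite("pics/w1.png",ctrl.snapshot("wrist")[:,:,::-1])
E
```

```text
pos [ 0.518  -0.1225  0.0904] rpy [ 1.7999e+02 -1.1000e-01 -1.5794e+02] F [ 1.2 -0.5  0.7]
delta mm [-1.7  2.1 55.4] rotvec [ 0.01 -0.11  0.06]
```

View pics/w1.png

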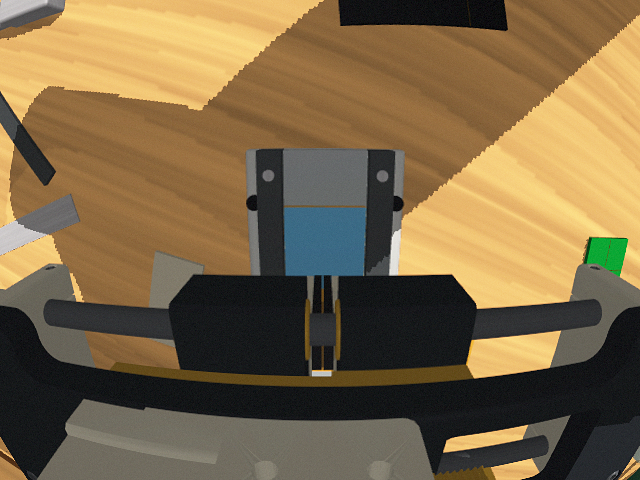

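The wrist view shows the film at columns 285–366, with its rear edge at row 207. That puts the rear edge about 29 mm behind the TCP, and the film centre 2 mm to the tool's +y, in line with the top-view measurement.

>>> apply_moves(deltas=[{"fingers": 0, "delta_pos": [0, 0, 15], "angular": [0, 0, 0]}, {"fingers": 0, "delta_pos": [0, 0, 30], "angular": [0, 0, 0]}, {"fingers": 0, "delta_pos": [0, 0, 45], "angular": [0, 0, 0]}, {"fingers": 0, "delta_pos": [0, 0, 52], "angular": [0, 0, 0]}, {"fingers": 0, "delta_pos": [0, 0, 52], "angular": [0, 0, 0]}, {"fingers": 0, "delta_pos": [0, 0, 52], "angular": [0, 0, 0]}])

```text
clock: 2.25
tool_pos: [0.5191, -0.1226, 0.0395]
orientation: [-180.0, 0.1, -158.0]
force: [-0.1, 0.3, -0.6]
opening: 0.0005
gripper_force: 0.0
```

```bash
python3 - <<'E'
from h import *
go([.5187,-.1200,.030],-158)
im=ctrl.snapshot("scene")[200:310,230:400,::-1]
cv2.imwrite("pics/s1.png",cv2.resize(im,None,fx=4,fy=4,interpolation=cv2.INTER_CUBIC))
go([.5187,-.1200,.030],-158)
E
```

```text
pos [ 0.5191 -0.1226  0.0395] rpy [-1.7996e+02  8.0000e-02 -1.5798e+02] F [-0.1  0.3 -0.6]
delta mm [-0.6  2.5  9.5] rotvec [-0.04  0.08  0.02]
pos [ 0.5192 -0.1225  0.0395] rpy [-1.7996e+02  1.0000e-01 -1.5797e+02] F [ 0.3  0.2 -0.3]
delta mm [-0.5  2.5  9.5] rotvec [-0.04  0.1   0.03]
```

View pics/s1.png

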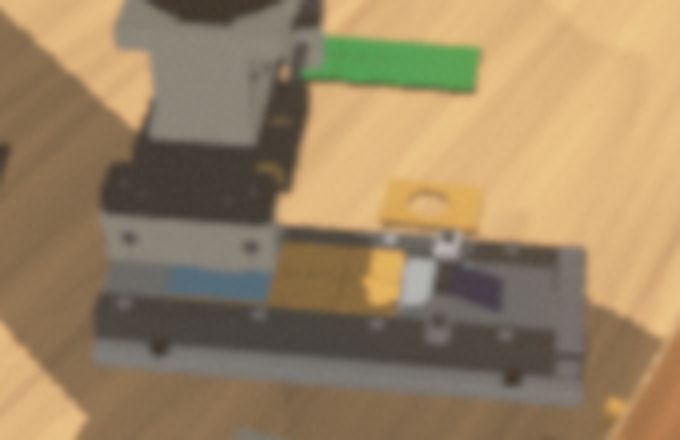

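```bash
python3 - <<'E'
from h import *
p=ctrl.camera_params("scene");T=np.linalg.inv(p["cam_to_world"])
o=ctrl.get_obs();R=Ro.from_euler('xyz',o["orientation"],degrees=True)
for q in([0,0,0],[0,-21,0],[0,21,0],[0,0,-19],[39,-96,-66],[-39,-96,-66],[39,-45,-66],[-39,-45,-66],[0,-21,-66]):
    w=o["tool_pos"]+R.apply(np.array(q)/1000);c=T[:3,:3]@w+T[:3,3]
    u=p["cx"]+p["fx"]*c[0]/-c[2];v=p["cy"]-p["fy"]*c[1]/-c[2]
    print(q,((u-230)*4).round(),((v-200)*4).round())
E
```

```text
[0, 0, 0] 226.0 257.0
[0, -21, 0] 219.0 283.0
[0, 21, 0] 233.0 232.0
[0, 0, -19] 225.0 228.0
[39, -96, -66] 101.0 272.0
[-39, -96, -66] 270.0 285.0
[39, -45, -66] 125.0 204.0
[-39, -45, -66] 286.0 216.0
[0, -21, -66] 214.0 180.0
```

>>> apply_moves(deltas=[{"fingers": 0, "delta_pos": [-0.5, 2.5, 0], "angular": [0, 0, 0]}, {"fingers": 0, "delta_pos": [-0.5, 2.5, 4], "angular": [0, 0, 0]}, {"fingers": 0, "delta_pos": [-0.5, 2.5, 8], "angular": [0, 0, 0]}, {"fingers": 0, "delta_pos": [-0.5, 2.5, 10], "angular": [0, 0, 0]}, {"fingers": 0, "delta_pos": [-0.5, 2.5, 12], "angular": [0, 0, 0]}, {"fingers": 0, "delta_pos": [-0.5, 2.5, 12], "angular": [0, 0, 0]}, {"fingers": 0, "delta_pos": [-0.5, 2.5, 12], "angular": [0, 0, 0]}])

```text
clock: 3.0
tool_pos: [0.5185, -0.1198, 0.027]
orientation: [-180.0, 0.0, -157.9]
force: [-2.0, 0.5, 10.6]
opening: 0.0007
gripper_force: 5.2
```

>>> apply_moves(deltas=[{"fingers": 0, "delta_pos": [0, 0, 1.5], "angular": [0, 0, 0]}, {"fingers": 0, "delta_pos": [0, 0, 3], "angular": [0, 0, 0]}, {"fingers": 0, "delta_pos": [0, 0, 3.5], "angular": [0, 0, 0]}, {"fingers": 0, "delta_pos": [0, 0, 3.5], "angular": [0, 0, 0]}, {"fingers": 0, "delta_pos": [0, 0, 3.5], "angular": [0, 0, 0]}])

```text
clock: 3.5
tool_pos: [0.5187, -0.1199, 0.024]
orientation: [-179.9, 0.1, -157.9]
force: [-2.5, 1.1, 14.7]
opening: 0.0007
gripper_force: 7.0
```

>>> apply_moves(deltas=[{"fingers": 0, "delta_pos": [-2, 0, 0.3], "angular": [0, 0, 0]}, {"fingers": 0, "delta_pos": [-5, 0, 0.3], "angular": [0, 0, 0]}, {"fingers": 0, "delta_pos": [-8, 0, 0.3], "angular": [0, 0, 0]}, {"fingers": 0, "delta_pos": [-11, 0, 0.3], "angular": [0, 0, 0]}, {"fingers": 0, "delta_pos": [-14, 0, 0.3], "angular": [0, 0, 0]}, {"fingers": 0, "delta_pos": [-17, 0, 0.3], "angular": [0, 0, 0]}, {"fingers": 0, "delta_pos": [-20, 0, 0.3], "angular": [0, 0, 0]}, {"fingers": 0, "delta_pos": [-23, 0, 0.3], "angular": [0, 0, 0]}, {"fingers": 0, "delta_pos": [-25, 0, 0.3], "angular": [0, 0, 0]}, {"fingers": 0, "delta_pos": [-25, 0, 0.3], "angular": [0, 0, 0]}])

```text
clock: 4.5
tool_pos: [0.5425, -0.1106, 0.0239]
orientation: [-179.9, 0.1, -157.9]
force: [-1.4, -0.3, 13.7]
opening: 0.0004
gripper_force: 7.0
```

```bash
cat > film.py <<'E'
from h import *
o=ctrl.get_obs();im=cv2.cvtColor(ctrl.snapshot("wrist"),cv2.COLOR_RGB2HSV)
m=cv2.inRange(im,(95,80,60),(115,255,255));m[:,:280]=0;m[:,370:]=0;m[280:]=0
r=np.argwhere(m[:,300:350].sum(1)>255*25)[:,0];v=r.min()-.5
a=np.radians(16.02)-(234.06-v)/371.65
rear=74.3-(o["tool_pos"][2]+.1577-(o["tool_pos"][2]))*1000*np.tan(a)
c=np.argwhere(m[230:265].sum(0)>255*20)
print("film rear row",v,"-> mm behind TCP",rear,"cols",c.min(),c.max(),"F",o["force"].round(1),o["tool_pos"].round(4),o["orientation"].round(2))
u=np.array([np.cos(np.radians(22)),np.sin(np.radians(22))])
print("jig x of TCP mm",51+1000*(o["tool_pos"][:2]-[.6208,-.0786])@u, "lat",1000*(o["tool_pos"][:2]-[.6208,-.0786])@[-u[1],u[0]])
E
python3 film.py
```

```text
film rear row 232.5 -> mm behind TCP 29.736330502103222 cols 280 369 F [-1.4 -0.3 13.7] [ 0.5425 -0.1106  0.0239] [-1.7992e+02  1.1000e-01 -1.5790e+02]
jig x of TCP mm -33.57121653596241 lat -0.29700219447823445
```

>>> apply_moves(deltas=[{"fingers": 0, "delta_pos": [-3, 0, 0], "angular": [0, 0, 0]}, {"fingers": 0, "delta_pos": [-6, 0, 0], "angular": [0, 0, 0]}, {"fingers": 0, "delta_pos": [-9, 0, 0], "angular": [0, 0, 0]}, {"fingers": 0, "delta_pos": [-12, 0, 0], "angular": [0, 0, 0]}, {"fingers": 0, "delta_pos": [-15, 0, 0], "angular": [0, 0, 0]}, {"fingers": 0, "delta_pos": [-18, 0, 0], "angular": [0, 0, 0]}, {"fingers": 0, "delta_pos": [-21, 0, 0], "angular": [0, 0, 0]}, {"fingers": 0, "delta_pos": [-24, 0, 0], "angular": [0, 0, 0]}, {"fingers": 0, "delta_pos": [-26, 0, 0], "angular": [0, 0, 0]}, {"fingers": 0, "delta_pos": [-26, 0, 0], "angular": [0, 0, 0]}])

```text
clock: 5.55
tool_pos: [0.5667, -0.1008, 0.024]
orientation: [-179.9, 0.1, -157.9]
force: [-2.2, -0.5, 14.3]
opening: 0.0005
gripper_force: 7.0
```

```bash
python3 film.py
```

```text
film rear row 232.5 -> mm behind TCP 29.736330502103222 cols 280 369 F [-2.2 -0.5 14.3] [ 0.5667 -0.1008  0.024 ] [-1.7991e+02  1.2000e-01 -1.5790e+02]
jig x of TCP mm -7.513898852944131 lat -0.3120553446191554
```

27 mm remain and the blank is following without slip.

>>> apply_moves(deltas=[{"fingers": 0, "delta_pos": [-3, 0, 0], "angular": [0, 0, 0]}, {"fingers": 0, "delta_pos": [-6, 0, 0], "angular": [0, 0, 0]}, {"fingers": 0, "delta_pos": [-9, 0, 0], "angular": [0, 0, 0]}, {"fingers": 0, "delta_pos": [-12, 0, 0], "angular": [0, 0, 0]}, {"fingers": 0, "delta_pos": [-15, 0, 0], "angular": [0, 0, 0]}, {"fingers": 0, "delta_pos": [-18, 0, 0], "angular": [0, 0, 0]}, {"fingers": 0, "delta_pos": [-21, 0, 0], "angular": [0, 0, 0]}, {"fingers": 0, "delta_pos": [-23, 0, 0], "angular": [0, 0, 0]}, {"fingers": 0, "delta_pos": [-24, 0, 0], "angular": [0, 0, 0]}, {"fingers": 0, "delta_pos": [-24, 0, 0], "angular": [0, 0, 0]}])

```text
clock: 6.6
tool_pos: [0.5878, -0.092, 0.0234]
orientation: [-180.0, 0.0, -157.9]
force: [-3.0, -1.3, 11.3]
opening: 0.0007
gripper_force: 5.4
```

```bash
python3 film.py
```

```text
film rear row 232.5 -> mm behind TCP 29.736330502103222 cols 280 369 F [-3.  -1.3 11.3] [ 0.5878 -0.092   0.0234] [-1.7995e+02  1.0000e-02 -1.5792e+02]
jig x of TCP mm 15.366080673916208 lat -0.01008136325965276
```

>>> apply_moves(deltas=[{"fingers": 0, "delta_pos": [-1, 0, 0], "angular": [0, 0, 0]}, {"fingers": 0, "delta_pos": [-2, 0, 0], "angular": [0, 0, 0]}, {"fingers": 0, "delta_pos": [-3, 0, 0], "angular": [0, 0, 0]}, {"fingers": 0, "delta_pos": [-3.5, 0, 0], "angular": [0, 0, 0]}, {"fingers": 0, "delta_pos": [-3.5, 0, 0], "angular": [0, 0, 0]}])

```text
clock: 7.15
tool_pos: [0.5908, -0.0907, 0.0234]
orientation: [-180.0, -0.0, -157.9]
force: [-2.7, -0.5, 10.9]
opening: 0.0006
gripper_force: 5.5
```

```bash
python3 film.py
```

```text
film rear row 232.5 -> mm behind TCP 29.736330502103222 cols 280 369 F [-2.7 -0.5 10.9] [ 0.5908 -0.0907  0.0234] [-179.96   -0.   -157.93]
jig x of TCP mm 18.677271723958 lat -0.011450819465571764
```

>>> apply_moves(deltas=[{"fingers": 0, "delta_pos": [-0.7, 0, 0], "angular": [0, 0, 0]}, {"fingers": 0, "delta_pos": [-1.4, 0, 0], "angular": [0, 0, 0]}, {"fingers": 0, "delta_pos": [-2, 0, 0], "angular": [0, 0, 0]}, {"fingers": 0, "delta_pos": [-2, 0, 0], "angular": [0, 0, 0]}])

```text
clock: 7.6
tool_pos: [0.5927, -0.09, 0.0234]
orientation: [-180.0, -0.0, -157.9]
force: [-2.3, -1.8, 9.9]
opening: 0.0005
gripper_force: 5.5
```

```bash
python3 film.py
```

```text
film rear row 232.5 -> mm behind TCP 29.736330502103222 cols 280 369 F [-2.3 -1.8  9.9] [ 0.5927 -0.09    0.0234] [-179.96   -0.   -157.93]
jig x of TCP mm 20.676753110851838 lat 0.0018676388687744506
```

>>> apply_moves(deltas=[{"fingers": 0, "delta_pos": [-0.7, 0, 0], "angular": [0, 0, 0]}, {"fingers": 0, "delta_pos": [-1.4, 0, 0], "angular": [0, 0, 0]}, {"fingers": 0, "delta_pos": [-2, 0, 0], "angular": [0, 0, 0]}, {"fingers": 0, "delta_pos": [-2, 0, 0], "angular": [0, 0, 0]}])

```text
clock: 8.05
tool_pos: [0.5935, -0.0896, 0.0231]
orientation: [-180.0, -0.1, -157.9]
force: [-5.3, -2.3, 12.3]
opening: 0.0002
gripper_force: 5.8
```

```bash
python3 film.py
```

```text
film rear row 232.5 -> mm behind TCP 29.736330502103222 cols 280 369 F [-5.3 -2.3 12.3] [ 0.5935 -0.0896  0.0231] [-1.7998e+02 -1.1000e-01 -1.5794e+02]
jig x of TCP mm 21.575847301986744 lat 0.02251115448551044
```

>>> apply_moves(deltas=[{"fingers": 0, "delta_pos": [-0.7, 0, 0], "angular": [0, 0, 0]}, {"fingers": 0, "delta_pos": [-1.2, 0, 0], "angular": [0, 0, 0]}, {"fingers": 0, "delta_pos": [-1.2, 0, 0], "angular": [0, 0, 0]}, {"fingers": 0, "delta_pos": [-1.2, 0, 0], "angular": [0, 0, 0]}])

```text
clock: 8.5
tool_pos: [0.5935, -0.0896, 0.0229]
orientation: [-180.0, -0.2, -158.0]
force: [-7.0, -5.1, 12.5]
opening: 0.0004
gripper_force: 6.2
```

```bash
python3 film.py
```

```text
film rear row 231.5 -> mm behind TCP 30.194191540000766 cols 280 369 F [-7.  -5.1 12.5] [ 0.5935 -0.0896  0.0229] [-180.     -0.22 -157.96]
jig x of TCP mm 21.593657532907454 lat 0.03607577334225428
```

The blank is firmly against the stop: the TCP stalled and the feed force rose to about 8.7 N. Now I lift straight up slowly, keeping the slight forward preload.

>>> apply_moves(deltas=[{"fingers": 0, "delta_pos": [0, 0, -1], "angular": [0, 0, 0]}, {"fingers": 0, "delta_pos": [0, 0, -2], "angular": [0, 0, 0]}, {"fingers": 0, "delta_pos": [0, 0, -3], "angular": [0, 0, 0]}, {"fingers": 0, "delta_pos": [0, 0, -5], "angular": [0, 0, 0]}, {"fingers": 0, "delta_pos": [0, 0, -10], "angular": [0, 0, 0]}, {"fingers": 0, "delta_pos": [0, 0, -30], "angular": [0, 0, 0]}, {"fingers": 0, "delta_pos": [0, 0, -70], "angular": [0, 0, 0]}, {"fingers": 0, "delta_pos": [0, 0, -110], "angular": [0, 0, 0]}, {"fingers": 0, "delta_pos": [0, 0, -110], "angular": [0, 0, 0]}])

```text
clock: 9.45
tool_pos: [0.5993, -0.0881, 0.1387]
orientation: [-179.8, 0.5, -157.9]
force: [0.6, 0.8, 0.0]
opening: 0.0006
gripper_force: 0.0
```

>>> apply_moves(deltas=[{"fingers": 0, "delta_pos": [50, 0, 0], "angular": [0, 0, 0]}, {"fingers": 0, "delta_pos": [100, -20, -20], "angular": [0, 0, 0]}, {"fingers": 0, "delta_pos": [130, -60, -40], "angular": [0, 0, 0]}, {"fingers": 0, "delta_pos": [150, -105, -50], "angular": [0, 0, 0]}, {"fingers": 0, "delta_pos": [165, -150, -50], "angular": [0, 0, 0]}, {"fingers": 0, "delta_pos": [180, -195, -50], "angular": [0, 0, 0]}, {"fingers": 0, "delta_pos": [195, -240, -50], "angular": [0, 0, 0]}, {"fingers": 0, "delta_pos": [210, -285, -50], "angular": [0, 0, 0]}, {"fingers": 0, "delta_pos": [210, -285, -50], "angular": [0, 0, 0]}, {"fingers": 0, "delta_pos": [210, -285, -50], "angular": [0, 0, 0]}])

```text
clock: 10.45
tool_pos: [0.5073, -0.4324, 0.1813]
orientation: [179.9, -0.0, -158.1]
force: [0.9, 0.6, -1.1]
opening: 0.0006
gripper_force: 0.0
```

```bash
python3 - <<'E'
from h import *
a=ctrl.snapshot("top")[172:295,300:430,::-1];b=ctrl.snapshot("scene")[230:310,240:390,::-1]
a=cv2.resize(a,(390,369),interpolation=cv2.INTER_CUBIC);b=cv2.resize(b,(400,213),interpolation=cv2.INTER_CUBIC)
im=np.zeros((369,790,3),np.uint8);im[:,:390]=a;im[:213,390:]=b;cv2.imwrite("pics/end.png",im)
E
```

```text
(no output)
```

View pics/end.png

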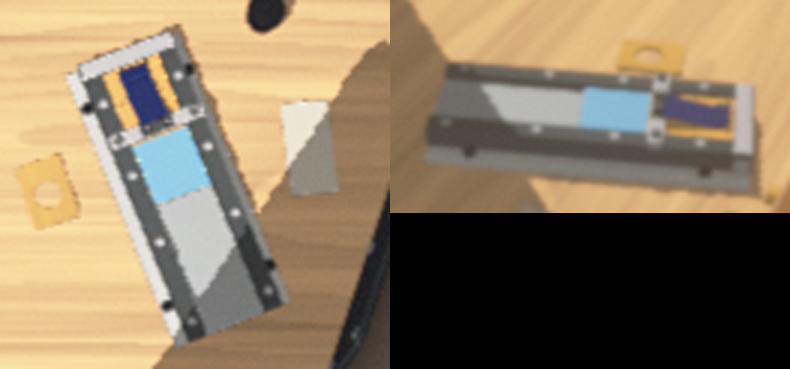

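The picture shows the blank under the crossbar with the leaf on it, its brass front reaching the stop at about (130,70). The offcut and nickel plate are where they were. I'll make one numeric check before handing in.

```bash
python3 - <<'E'
from h import *
im=ctrl.snapshot("top");hsv=cv2.cvtColor(im,cv2.COLOR_RGB2HSV)
roi=np.zeros(im.shape[:2],np.uint8);cv2.fillPoly(roi,[np.array([[322,195],[358,182],[396,272],[362,286]])],255)
u=np.array([np.cos(np.radians(22)),np.sin(np.radians(22))])
for nm,lo,hi in(("film",(90,90,150),(108,255,255)),("brass",(12,120,150),(25,255,255))):
    W=ray("top",np.argwhere(cv2.inRange(hsv,lo,hi)&roi)[:,::-1],.026)[:,:2]
    s=51+1000*(W-[.6208,-.0786])@u; print(nm,np.percentile(s,[1,50,99]).round(1))
E
```

```text
film [-5.  18.5 41.6]
brass [ 62.1  86.3 109.7]
```

```bash
python3 -c "
from plant import ctrl
print(ctrl.close_job())"
```

```text
the job is handed in; nothing more can be done
None
```

The blank is home against the end stop, held under the crossbar and leaf spring with the arm clear, and I handed the job in after about 10.5 s of robot time (no verdict was returned).

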